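Close the phone bonding press on its second notch

ROBOT

A 6-joint arm with a two-finger parallel gripper is mounted at the origin on a cart in front of the work surface, level with it; the furniture and walls round the work are solid. World frame = base frame: x ahead of the robot, y to its left, z up, the work surface at z = 0. Lengths are in m, angles in rad, forces in N, time in s.
With the tool pointing down it reaches from about 0.25 to 0.8 m from the base axis. Payload 3.9 kg.
Tool frame: the origin (TCP) lies midway between the tips of the shut fingers; the grasp point (between the pads) lies 19 mm behind it; z points along the fingers, y is the line along which they close (so a half turn about z gives the same grasp; the last joint's range is limited). The gripper opens to 85 mm and grips with 20 to 120 N. Pads are 22 mm wide; open, the fingers measure 114 mm over their backs; the gripper's body (76 mm by 85 mm) begins 54 mm behind the grasp point. The pads swing forward as they close: fully open they stand 13 mm farther back than shut.
Start: joints at [1.321, 0.26, -0.138, 1.173, 0, 1.571], TCP at [0.13, 0.509, 0.231] pointing down, gripper open.
Joint ranges: [-2.78, 2.78], [-0.83, 1.72], [-1.28, 1.37], [-1.9, 2.12], [-1.57, 1.48], [-3.14, 3.14]. Speed limits (rad/s): [2.57, 2.57, 3.14, 3.14, 3.14, 3.14].

INTERFACE

Orientations are given as a rotation vector (axis times angle).
In Python, from rig import bot gives the robot as it stands. The module is installed in compiled form; this text tells all that it offers.
- The arm moves only by the tool send_rows, never from a script. Its argument "increments" is a list of rows, each a list of 7 numbers: the shift along the tool's x, y, z in mm, then the turn, a rotation vector about the tool's x, y, z in degrees, then the opening, from 0 (shut) to 1 (fully open). A call has exactly 8 rows; each row shifts and turns the commanded pose from where the row before left it, along the tool's axes as they then stand; what a row does not reach is not made up. A row lasts 1/8 s, in which the tool goes at most 62.5 mm and 10.7 degrees, less where a joint would pass 70% of its speed; a pose out of reach is approached as far as the arm can. A call with a gripper value outside its range is refused whole. The fingers move at their own pace and stop on an object; "grip_force" is the grip in N (left out, the last holds). Time passes only in rows, so rows that do not move let the fingers close, or fill a call up. It gives the time, the measured TCP pose, the force, the opening and the grip force at its end, in the units of the state.
- bot.get_obs(): the state, without advancing time (a new reading comes with each control period).
- bot.grab_frame(name): name is "scene" or "top" or "wrist"; returns a dict with "image" (384x512x3 uint8, blue, green, red), "range_z" (384x512 float32, m along the optical axis (not along the pixel's ray), 0 where there is no reading), "fovy" (degrees; the focal length in pixels is half the picture's height over the tangent of half this angle, whatever the lens; pixels are square), "cx", "cy" (the principal point, pixels), "view" (4x4, takes a point from world to camera coordinates); the wrist camera has in their place "tool_from_camera" (4x4, takes a point from camera to tool coordinates, whose origin is the TCP and whose axes are the flange's). Camera axes: x right, y up, looking along -z (the intrinsics and any distortion apply to the point x, -y, -z); pixel columns grow to the right and rows downward; lengths in m; the calibration is good to about 2 mm. A picture is of the moment at which its call begins: read the wrist's pose just before it.
- bot.close_job(): hands the job in; it is judged then, once.
The state is a dict: "time": time; "joint_positions": joint angles; "qd": joint speeds; "joint_efforts": joint torques, N m; "position": TCP position; "tool_rot": TCP orientation; "force": force on the tool from outside, world axes, zero at the start; "moment": the same for the moment, N m; "width": finger opening in m; "gripper_force": force on a finger pad.
Only numpy, scipy, OpenCV 4.12 (cv2) and the standard library are available. Lean on these libraries where they do the work, as an engineer would, in place of code of your own. Each camera call takes 0.05 s, during which the arm holds its last target. There are 200 camera calls.

TASK

A phone has been laid in the mouth of the small bonding press but is not all the way in. With the fingertips push it home along its channel until its far end meets the stop, and only then push the press lever by its ball knob past the first notch all the way to its second stop, so that it stays there and the pad clamps the phone. Nothing is to be picked up: do not lift the phone out of its channel, leave the other things where they are, and let go of everything at the end.

Things in the scene. Friction and masses are not known exactly. Their poses are not given: they have to be found in the camera images.
- press: Small bench press for bonding phone covers, fixed. Origin on the table under it, z up; x runs along the phone channel from the open mouth (-x) to the back stop; lever on the -y side. Base plate x -125..100, y -59..59, top z = 16 mm. An arch with the pad stands over the channel at x -10..50, y -57..57, up to z = 126 mm; its plate covers x -24..64; before that the channel is open above.
- channel_stop (a point): Foot of the back stop's face, mid-channel: x = 70, y = 0, z = 18 mm (the channel floor) of the press frame. The stop is 10 mm high. The channel is 73 mm wide between side rails 10 mm wide and 6 mm above the floor, and reaches from the stop to x = -118 mm. The phone is home when its far end touches the stop: its origin at x = 1, its near end at x = -68 mm.
- phone: The phone lying flat in the press channel (red back), 138x68x7 mm, 0.1 to 0.17 kg. Origin: centre of its underside; x axis along its length, pointing into the press, so the end to push is at its x = -69 mm; z up. It starts 20 to 45 mm short of home, sticking out toward the mouth.
- lever_knob (a point): Centre of the black ball knob, 32 mm across, on the end of the lever, 122 mm from the shaft's axis; press y = -70 mm. The bar under it is 16 mm wide. With q the value of press_lever, the lever leans 0.70 - q rad from the vertical toward the press's +x: it starts leaning away from the mouth, over the back stop, and closes by swinging over the top toward the mouth (-x).
- lever_shaft (a point): Point on the axis of the lever's shaft (parallel to the press's y axis) in the plane of the lever: x = 20, y = -70, z = 83 mm of the press frame. A toothed quadrant plate of radius 60 mm stands beside it on the arch.
- press_lever (a joint): Lever angle, rad: 0 open, 0.85 first notch (pad just touching the phone), 1.40 second stop (pad squeezed 5 mm, about 13 N on the phone). Starts at 0 to 0.2. A spring pin rides over teeth at 0.735 and 0.965, either side of the first notch, and at 1.285 before the second; each takes 5 to 11 N at the knob, then the lever jumps ahead. Past 1.30 it drops in and stays at 1.37 to 1.40, a hard stop.
- press_pad: Black rubber pad, 84x58x10 mm, under the pressure plate above the phone; the lever drives it down 8.5 mm per rad. Its underside is 7 mm above the phone when open. Origin: centre of its upper face.
- spudger: yellow plastic opening pick, 9x121x8 mm, lying on the table beside the press. A bystander that must stay where it is. Origin: centre of its underside.
- tape_roll: roll of tan tape, 96 mm across, 25 mm high. A bystander that must stay where it is. Origin: centre of its underside.
- amber_dropper: amber dropper bottle with a black bulb, 33 mm across, 102 mm high. A bystander that must stay where it is. Origin: centre of its underside.
- usb_meter: small USB meter, 79x26x15 mm. A bystander that must stay where it is. Origin: centre of its underside.
- flat_cell: flat black phone battery, 98x40x5 mm, lying near the table's front edge. A bystander that must stay where it is. Origin: centre of its underside.

How it is judged:
On the way, in this order (a step that is already met when the one before it is completed fails the run):
1. the phone is pushed home to the back stop (within 2.5 mm) while the lever is still open (x of phone in the frame of press above -0.0015 m and value of joint press_lever below 0.45 rad), for 0.2 s.
2. the lever is at its second stop (value of joint press_lever above 1.35 rad), for 0.2 s.
At the end, for the whole second after the job is handed in: The lever rests at its second stop (joint above 1.35 rad), the phone lies at rest in the channel with its far end within 2.5 mm of the back stop, and the pad presses on it with more than 5 N (value of joint press_lever above 1.35 rad and x of phone in the frame of press above -0.0015 m and contact force between press_pad and phone above 5 N and z of phone in the frame of press below 0.022 m and linear speed of phone below 0.02 m/s); the robot touches nothing.
It fails at once if the lever is closed as far as the first notch before the phone is home (value of joint press_lever above 0.75 rad and not (x of phone in the frame of press above -0.003 m)).
It fails at once if the phone is lifted or tipped (over 10 mm up, or 0.12 rad) (z of phone in the frame of press above 0.028 m or angle between phone's own z axis and vertical above 0.12 rad).
It fails at once if a bystander is moved by more than 15 mm (distance of any of spudger, tape_roll, amber_dropper, usb_meter, flat_cell from where it was at the start of the episode above 0.015 m).
It also fails if it takes over 48 s, if anything falls off the work surface, if the arm or the gripper's body presses on something with over 40 N, if the wrist force passes 120 N, or if a joint passes its speed limit or range.

## Working session

There is one attempt and no reset: what is moved stays moved. The work goes in short steps, Python scripts to look and compute and a tool call to move; the robot and the scene stay as the last step left them, time stands still between calls to the robot, and variables do not carry over. Pictures are saved under pics/ and viewed, at most 10 in all, crops included, and the job is handed in when it is done.

Besides the shell and the picture viewer there is one more tool, called after "Call:" in YAML: its name, and indented under it one key for each argument. send_rows: Moves the arm, as the interface text tells. Its arguments: {"type":"object","properties":{"increments":{"type":"array"},"grip_force":{"type":"number"}},"required":["increments"]}

```bash
mkdir -p pics; python3 - <<'E'
from rig import bot
import cv2,numpy as np
o=bot.get_obs();print(o['time'],o['position'],o['tool_rot'],o['force'],o['width'])
ims=[]
for n in('scene','top'):
    f=bot.grab_frame(n);cv2.imwrite(f'pics/{n}0.png',f['image']);np.savez(f'{n}0.npz',**f)
    print(n,f['fovy'],f['cx'],f['cy'],np.round(f['view'],3).tolist(),[k for k in f], (f['range_z']>0).mean())
E
```

```text
0.0 [0.12961937 0.50801538 0.2304349 ] [-0.39139243 -3.11685205  0.00317425] [ 0.32995805 -0.01715884 -0.0731745 ] 0.08556658642772957
scene 47.77425448127197 261.21798226852 193.63428100796452 [[0.826, -0.564, 0.001, -0.614], [0.377, 0.552, 0.744, -0.157], [-0.419, -0.614, 0.669, -1.037], [0.0, 0.0, 0.0, 1.0]] ['image', 'range_z', 'fovy', 'cx', 'cy', 'view'] 0.9960886637369791
top 45.57001269222396 252.88795617023519 188.21318287877654 [[0.018, -1.0, 0.02, -0.292], [0.984, 0.021, 0.175, -0.535], [-0.175, 0.016, 0.984, -0.99], [0.0, 0.0, 0.0, 1.0]] ['image', 'range_z', 'fovy', 'cx', 'cy', 'view'] 0.9962056477864584
```

View pics/scene0.png

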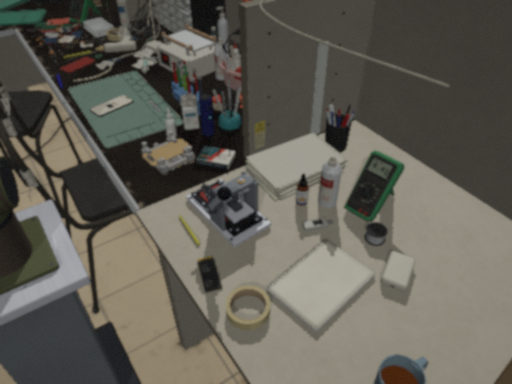

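View pics/top0.png

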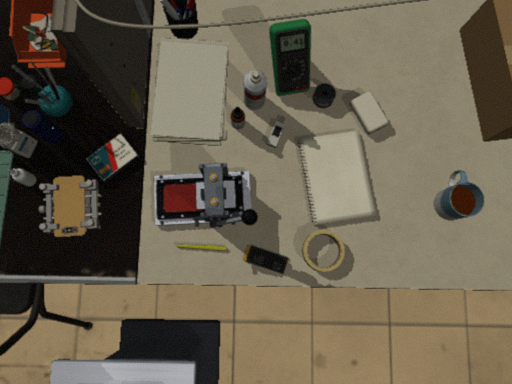

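The top view shows the press at about (203,198). Its mouth faces left (world +y), with the red phone at (180,198) and the black knob at (249,217). The spudger is at (202,247), the battery at (266,259) and the tape at (323,249). Next I'll measure these.

```bash
cat > h.py <<'E'
import numpy as np,cv2
def K(f): return 192/np.tan(np.radians(float(f['fovy']))/2)
def world(f,u,v,view=None):
    z=f['range_z'][np.int32(v),np.int32(u)];k=K(f)
    p=np.stack([(u-f['cx'])/k*z,-(v-f['cy'])/k*z,-z,np.ones_like(z)],-1)
    return (p@np.linalg.inv(f['view'] if view is None else view).T)[...,:3]
def cloud(f):
    v,u=np.mgrid[:384,:512]; return world(f,u,v)
def ray(f,u,v,h):
    k=K(f);Ti=np.linalg.inv(f['view']);d=Ti[:3,:3]@[(u-f['cx'])/k,-(v-f['cy'])/k,-1];o=Ti[:3,3]
    return o+d*(h-o[2])/d[2]
def proj(f,p):
    q=f['view']@np.append(p,1);k=K(f);return f['cx']-q[0]/q[2]*k, f['cy']+q[1]/q[2]*k
E
python3 - <<'E'
from h import *
f=dict(np.load('top0.npz'));C=cloud(f)
hsv=cv2.cvtColor(f['image'],cv2.COLOR_BGR2HSV)
m=((hsv[...,0]<8)|(hsv[...,0]>172))&(hsv[...,1]>120)&(hsv[...,2]>50);m[:160]=0;m[240:]=0;m[:,:140]=0;m[:,260:]=0
v,u=np.nonzero(m);print('phone px',u.min(),u.max(),v.min(),v.max(),len(u))
r=cv2.minAreaRect(np.float32(np.c_[u,v]));print(r)
for b in cv2.boxPoints(r): print(np.round(ray(f,*b,0.025),4))
print('phone z',np.median(C[m],0))
# table z, base-plate outline: z in 8..25mm and region
print('table',np.median(C[225:235,170:240,2]))
Z=C[...,2]; 
box=np.zeros_like(m);box[150:240,145:265]=1
for lo,hi in((.010,.03),(.09,.14),(.14,.3)):
    mm=(box&(Z>lo)&(Z<hi)).astype(bool);P=C[mm];print(lo,len(P),np.round(np.percentile(P,[1,50,99],0),4).tolist())
P=C[box&(Z>.01)&(Z<.03)][:,:2].astype(np.float32)
print(cv2.minAreaRect(P))
mm=box&(Z>.08)&(hsv[...,2]<60);mm[:,:236]=0;print('knob',mm.sum(),np.round(np.percentile(C[mm],[2,50,98],0),4).tolist())
im=f['image'][155:240,140:270];cv2.imwrite('pics/c0.png',cv2.resize(im,None,fx=6,fy=6,interpolation=2))
s=dict(np.load('scene0.npz'));im=s['image'][165:250,175:280];cv2.imwrite('pics/s1.png',cv2.resize(im,None,fx=6,fy=6,interpolation=2))
E
```

```text
phone px 164 200 183 211 879
((181.44638061523438, 197.32061767578125), (27.562450408935547, 35.91746139526367), 87.39744567871094)
[ 0.5494 -0.0729  0.025 ]
[ 0.5551 -0.1559  0.025 ]
[ 0.4906 -0.1613  0.025 ]
[ 0.4851 -0.0791  0.025 ]
phone z [ 0.51885843 -0.11299897  0.02539874]
table 0.0001270417715725225
0.01 2908 [[0.4588, -0.2734, 0.0117], [0.5225, -0.12, 0.0221], [0.5828, -0.0524, 0.0293]]
0.09 1385 [[0.4489, -0.2344, 0.0921], [0.5097, -0.1974, 0.1179], [0.5796, -0.1611, 0.1382]]
0.14 338 [[0.4452, -0.2866, 0.1405], [0.4608, -0.2649, 0.1882], [0.4737, -0.1862, 0.1986]]
((0.5218212008476257, -0.16339370608329773), (0.1187358871102333, 0.22519226372241974), 4.148199558258057)
knob 232 [[0.4452, -0.2866, 0.1576], [0.4592, -0.2709, 0.1925], [0.4724, -0.2471, 0.1989]]
```

View pics/c0.png

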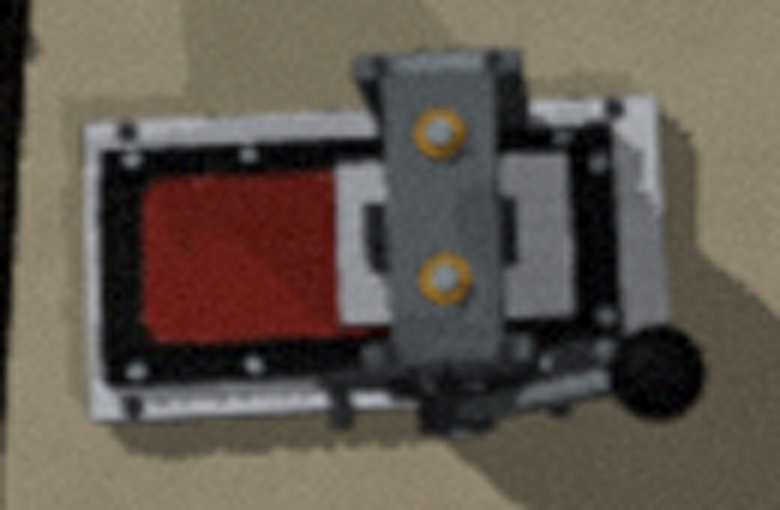

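View pics/s1.png

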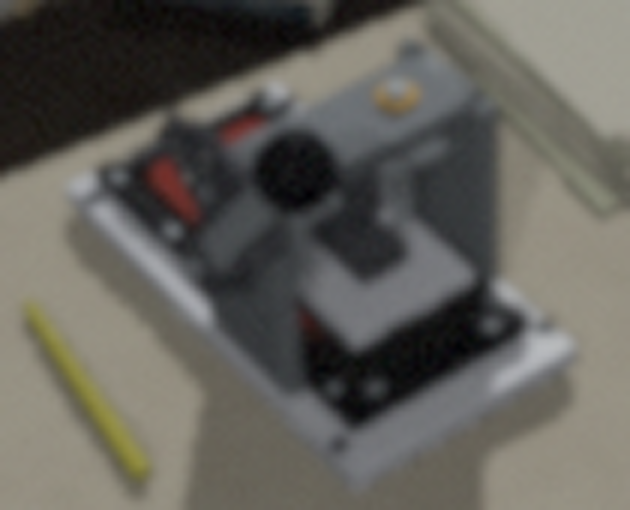

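The crop shows the phone's near end at the left and the lever leaning right over the back stop, as described. From the rectangle fit, the press yaw is about -85.9° and its origin about (0.523,-0.176). The knob agrees with that at press x≈87, y≈-70. The phone is about 32 mm short. I'll check path heights, then turn the tool.

```bash
python3 - <<'E'
from h import *
for n in('top0','scene0'):
    f=dict(np.load(n+'.npz'));C=cloud(f).reshape(-1,3)
    a=np.array([.13,.51]);b=np.array([.513,-.041]);d=b-a;L=np.hypot(*d);d/=L
    r=C[:,:2]-a;t=r@d;s=np.abs(r@[-d[1],d[0]]);m=(t>-.05)&(t<L+.1)&(s<.15)
    for k in range(0,8):
        q=m&(t>k*.1)&(t<k*.1+.1)
        if q.any():print(n,k,round(float(np.percentile(C[q,2],99.5)),3))
    cen=np.array([.5218,-.1634])
E
```

```text
top0 0 -0.74
top0 1 -0.133
top0 2 -0.001
top0 3 0.005
top0 4 0.056
top0 5 0.056
top0 6 0.026
top0 7 0.136
scene0 0 0.094
scene0 1 0.079
scene0 2 0.009
scene0 3 0.008
scene0 4 0.056
scene0 5 0.055
scene0 6 0.026
scene0 7 0.14
```

Call:
send_rows:
  increments:
    - [0,0,0,0,0,9,0]
    - [0,0,0,0,0,9,0]
    - [0,0,0,0,0,9,0]
    - [0,0,0,0,0,9,0]
    - [0,0,0,0,0,9,0]
    - [0,0,0,0,0,9,0]
    - [0,0,0,0,0,9,0]
    - [0,0,0,0,0,8.5,0]
  grip_force: 60

```text
time: 1.1
position: [0.1297, 0.5083, 0.2308]
tool_rot: [2.144, 2.295, -0.002]
force: [0.2, 0.6, 0.6]
width: 0.0004
gripper_force: 0.0
```

Call:
send_rows:
  increments:
    - [-36,21.5,0,0,0,0,0]
    - [-36,21.5,0,0,0,0,0]
    - [-36,21.5,0,0,0,0,0]
    - [-36,21.5,0,0,0,0,0]
    - [-36,21.5,0,0,0,0,0]
    - [-36,21.5,0,0,0,0,0]
    - [-36,21.5,0,0,0,0,0]
    - [-36,21.5,0,0,0,0,0]

```text
time: 2.1
position: [0.3227, 0.2327, 0.231]
tool_rot: [-2.139, -2.301, 0.001]
force: [1.1, 0.4, 1.4]
width: -0.0004
gripper_force: 0.0
```

Call:
send_rows:
  increments:
    - [-36,21.5,0,0,0,0,0]
    - [-36,21.5,0,0,0,0,0]
    - [-36,21.5,0,0,0,0,0]
    - [-36,21.5,0,0,0,0,0]
    - [-36,21.5,10,0,0,0,0]
    - [-36,21.5,30,0,0,0,0]
    - [-36,21.5,40,0,0,0,0]
    - [-36,21.5,40,0,0,0,0]

```text
time: 3.1
position: [0.5156, -0.0419, 0.1101]
tool_rot: [2.139, 2.301, 0.001]
force: [0.4, 0.1, 0.2]
width: -0.0
gripper_force: 0.0
```

```bash
cat >> h.py <<'E'
Th=np.radians(-86.0);EX=np.array([np.cos(Th),np.sin(Th)]);EY=np.array([-EX[1],EX[0]])
O=np.array([.5218,-.1634])+.0125*EX
def press(p): p=np.asarray(p);r=p[...,:2]-O;return np.stack([r@EX,r@EY,p[...,2]],-1)
E
python3 - <<'E'
from h import *
from rig import bot
from scipy.spatial.transform import Rotation as R
o=bot.get_obs();f=bot.grab_frame('wrist');print('tcp press',press(o['position']).round(4),o['tool_rot'],o['force'],o['joint_positions'].round(2) if hasattr(o['joint_positions'],'round') else o['joint_positions'])
T=np.eye(4);T[:3,:3]=R.from_rotvec(o['tool_rot']).as_matrix();T[:3,3]=o['position']
f['view']=np.linalg.inv(T@f['tool_from_camera'])
cv2.imwrite('pics/w1.png',f['image']);C=cloud(f);P=press(C)
hsv=cv2.cvtColor(f['image'],cv2.COLOR_BGR2HSV)
m=((hsv[...,0]<8)|(hsv[...,0]>172))&(hsv[...,1]>120)&(hsv[...,2]>40)&(np.abs(P[...,0])<.15)&(np.abs(P[...,1])<.06)&(f['range_z']>0)
if m.sum()>50: print('phone',m.sum(),np.percentile(P[m],[1,50,99],0).round(4).tolist())
E
```

```text
tcp press [-0.1342  0.0022  0.1101] [2.13887758e+00 2.30077856e+00 6.25612191e-04] [0.43418614 0.08590091 0.18869777] [-0.08  0.33 -0.37  0.87  0.    1.42]
phone 559 [[-0.1458, -0.0301, 0.0228], [-0.0867, 0.0011, 0.0247], [-0.0179, 0.0351, 0.1567]]
```

View pics/w1.png

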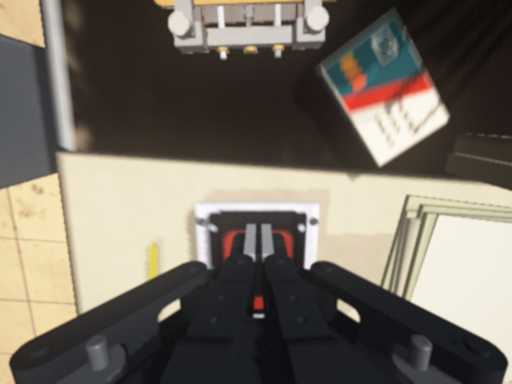

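The wrist view shows the shut fingertips at (260,235), centred on the phone's near end (red corners at (232,240) and (288,240)). The phone's y centre is within about 1 mm. I'll go down and approach.

Call:
send_rows:
  increments:
    - [0,0,20,0,0,0,0]
    - [0,0,25,0,0,0,0]
    - [0,0,20,0,0,0,0]
    - [0,0,14,0,0,0,0]
    - [0,0,6,0,0,0,0]
    - [0,0,3.5,0,0,0,0]
    - [-5,0,0,0,0,0,0]
    - [-6,0,0,0,0,0,0]

```text
time: 4.15
position: [0.5163, -0.052, 0.0234]
tool_rot: [2.138, 2.301, 0.001]
force: [0.4, -0.3, 0.1]
width: -0.0003
gripper_force: 0.0
```

Call:
send_rows:
  increments:
    - [-5,0,0,0,0,0,0]
    - [-5,0,0,0,0,0,0]
    - [-5,0,0,0,0,0,0]
    - [-5,0,0,0,0,0,0]
    - [-4,0,0,0,0,0,0]
    - [-4,0,0,0,0,0,0]
    - [-3,0,0,0,0,0,0]
    - [-3,0,0,0,0,0,0]

```text
time: 5.15
position: [0.5183, -0.0856, 0.0229]
tool_rot: [-2.139, -2.301, -0.0]
force: [0.6, 1.8, 3.0]
width: 0.0001
gripper_force: 1.5
```

```bash
cat >> h.py <<'E'
def phone(bot,name=None):
    f=bot.grab_frame('top');hsv=cv2.cvtColor(f['image'],cv2.COLOR_BGR2HSV);o=bot.get_obs()
    m=((hsv[...,0]<8)|(hsv[...,0]>172))&(hsv[...,1]>120)&(hsv[...,2]>50);m[:160]=0;m[240:]=0;m[:,:140]=0;m[:,260:]=0
    v,u=np.nonzero(m);P=press(cloud(f)[m])
    print('phone end',np.percentile(P[:,0],[1,3,10]).round(4),'y',np.percentile(P[:,1],[2,98]).round(4),'z',np.percentile(P[:,2],[10,50,90]).round(4),'tcp',press(o['position']).round(4),'F',np.round(o['force'],1),'t',o['time'])
    if name: cv2.imwrite(name,cv2.resize(f['image'][150:250,130:280],None,fx=5,fy=5,interpolation=2))
    return f
E
python3 -c "
from h import *
from rig import bot
phone(bot,'pics/t2.png')"
```

```text
phone end [-0.0759 -0.0739 -0.0696] y [-0.0298  0.0318] z [0.0229 0.0255 0.0279] tcp [-0.09    0.0019  0.0229] F [-0.2  1.1  2.3] t 5.2
```

View pics/t2.png

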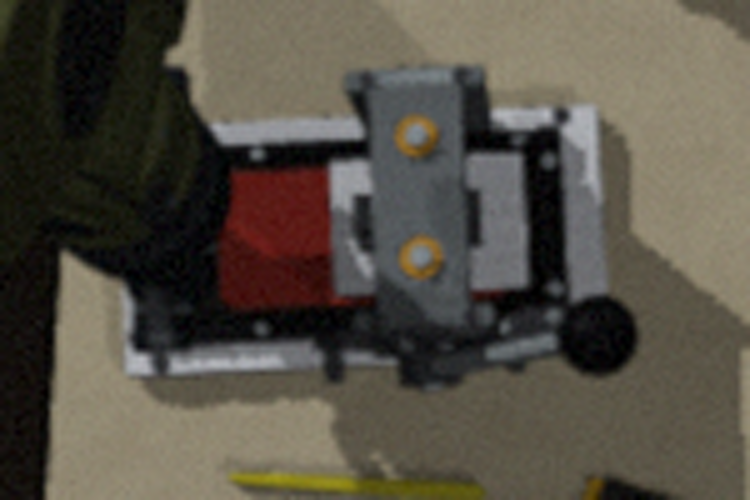

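The arm is at left, and the phone's lower-left corner is at crop (218,305), about x=-78. The push is working, with roughly 10–11 mm to go.

Call:
send_rows:
  increments:
    - [-2,0,1,0,0,0,0]
    - [-2,0,0,0,0,0,0]
    - [-2,0,0,0,0,0,0]
    - [-2,0,0,0,0,0,0]
    - [-1,0,0,0,0,0,0]
    - [-1,0,0,0,0,0,0]
    - [0,0,0,0,0,0,0]
    - [0,0,0,0,0,0,0]

```text
time: 6.2
position: [0.5197, -0.0942, 0.0226]
tool_rot: [-2.137, -2.302, -0.005]
force: [-0.6, 6.7, 7.2]
width: -0.0001
gripper_force: 4.7
```

Call:
send_rows:
  increments:
    - [-0.5,0,0,0,0,0,0]
    - [-0.5,0,0,0,0,0,0]
    - [-0.5,0,0,0,0,0,0]
    - [-0.5,0,0,0,0,0,0]
    - [0,0,0,0,0,0,0]
    - [0,0,0,0,0,0,0]
    - [0,0,0,0,0,0,0]
    - [0,0,0,0,0,0,0]

```text
time: 7.2
position: [0.5199, -0.0961, 0.0226]
tool_rot: [-2.137, -2.302, -0.005]
force: [-0.2, 6.3, 7.6]
width: 0.0002
gripper_force: 4.7
```

Call:
send_rows:
  increments:
    - [0,0,-1,0,0,0,0]
    - [-0.5,0,0,0,0,0,0]
    - [-0.5,0,0,0,0,0,0]
    - [-0.5,0,0,0,0,0,0]
    - [-0.5,0,0,0,0,0,0]
    - [0,0,0,0,0,0,0]
    - [0,0,0,0,0,0,0]
    - [0,0,0,0,0,0,0]

```text
time: 8.2
position: [0.5192, -0.0979, 0.0228]
tool_rot: [-2.136, -2.3, -0.004]
force: [0.6, 7.1, 4.2]
width: 0.0004
gripper_force: 4.1
```

```bash
python3 -c "
from h import *
from rig import bot
phone(bot)"
```

```text
phone end [-0.0647 -0.0625 -0.0577] y [-0.03    0.0312] z [0.0231 0.0254 0.0279] tcp [-0.078   0.002   0.0228] F [-0.3  7.5  4.7] t 8.25
```

Call:
send_rows:
  increments:
    - [-0.5,0,0,0,0,0,0]
    - [-0.5,0,0,0,0,0,0]
    - [-0.5,0,0,0,0,0,0]
    - [-0.5,0,0,0,0,0,0]
    - [0,0,0,0,0,0,0]
    - [0,0,0,0,0,0,0]
    - [0,0,0,0,0,0,0]
    - [0,0,0,0,0,0,0]

```text
time: 9.25
position: [0.5191, -0.0981, 0.0228]
tool_rot: [-2.133, -2.299, -0.008]
force: [-0.1, 11.4, 5.3]
width: -0.0
gripper_force: 6.1
```

Call:
send_rows:
  increments:
    - [-1,0,0,0,0,0,0]
    - [-1,0,0,0,0,0,0]
    - [-1,0,0,0,0,0,0]
    - [0,0,0,0,0,0,0]
    - [0,0,0,0,0,0,0]
    - [0,0,0,0,0,0,0]
    - [0,0,0,0,0,0,0]
    - [0,0,0,0,0,0,0]

```text
time: 10.25
position: [0.519, -0.0985, 0.0228]
tool_rot: [-2.129, -2.298, -0.015]
force: [0.6, 19.2, 7.3]
width: 0.0004
gripper_force: 9.1
```

The force rose to 19 N with no movement, so the phone is home. Backing off and lifting.

Call:
send_rows:
  increments:
    - [6,0,0,0,0,0,0]
    - [7,0,0,0,0,0,0]
    - [8,0,0,0,0,0,0]
    - [8,0,0,0,0,0,0]
    - [0,0,-30,0,0,0,0]
    - [0,0,-40,0,0,0,0]
    - [0,0,-40,0,0,0,0]
    - [0,0,-40,0,0,0,0]

```text
time: 11.25
position: [0.5172, -0.0755, 0.1739]
tool_rot: [2.139, 2.301, -0.001]
force: [0.5, -0.7, -0.2]
width: 0.0001
gripper_force: 0.0
```

Call:
send_rows:
  increments:
    - [0,0,-40,0,0,0,0]
    - [0,0,-40,0,0,0,0]
    - [0,0,-25,0,0,0,0]
    - [0,0,0,0,0,0,0]
    - [0,0,0,0,0,0,0]
    - [0,0,0,0,0,0,0]
    - [0,0,0,0,0,0,0]
    - [0,0,0,0,0,0,0]

```text
time: 12.25
position: [0.5172, -0.0755, 0.2773]
tool_rot: [-2.138, -2.3, 0.001]
force: [0.2, 0.1, 0.4]
width: -0.0
gripper_force: 0.0
```

```bash
python3 -c "
from h import *
from rig import bot
f=phone(bot,'pics/t3.png')
C=press(cloud(f));hs=f['image'].max(-1)
m=(C[...,2]>.15)&(C[...,2]<.215)&(abs(C[...,0]-.087)<.04)&(abs(C[...,1]+.07)<.025)&(hs<60)
print('knob',m.sum(),np.percentile(C[m],[2,50,98],0).round(4).tolist())
print(bot.get_obs()['tool_rot'],bot.grab_frame('wrist')['tool_from_camera'][:3,3])
"
```

```text
phone end [-0.0649 -0.0642 -0.0612] y [-0.0307  0.0315] z [0.0231 0.0255 0.028 ] tcp [-0.1005  0.0016  0.2774] F [-0.1 -0.  -0.1] t 12.3
knob 235 [[0.063, -0.0838, 0.1525], [0.0898, -0.0695, 0.1921], [0.1059, -0.056, 0.1986]]
[-2.13837053e+00 -2.30067243e+00  7.25315141e-04] [ 0.06899293  0.00030337 -0.14158504]
```

View pics/t3.png

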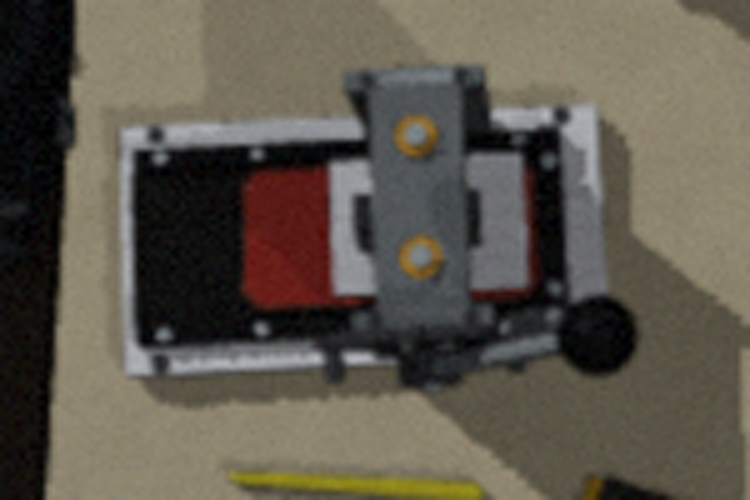

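The phone's far end is at the stop at crop (540,235) and the lever is still open, with the knob at (598,335). Now moving behind the knob.

Call:
send_rows:
  increments:
    - [-29,-9,0,0,0,0,0]
    - [-29,-9,0,0,0,0,0]
    - [-29,-9,0,0,0,0,0]
    - [-29,-9,0,0,0,0,0]
    - [-29,-9,0,0,0,0,0]
    - [-29,-9,0,0,0,0,0]
    - [-29,-9,0,0,0,0,0]
    - [-29,-9,0,0,0,0,0]

```text
time: 13.35
position: [0.4624, -0.3132, 0.2778]
tool_rot: [2.139, 2.301, 0.0]
force: [0.5, 0.5, 0.9]
width: -0.0002
gripper_force: 0.0
```

Call:
send_rows:
  increments:
    - [0,0,20,0,0,0,0]
    - [0,0,20,0,0,0,0]
    - [0,0,20,0,0,0,0]
    - [0,0,20,0,0,0,0]
    - [0,0,15,0,0,0,0]
    - [0,0,0,0,0,0,0]
    - [0,0,0,0,0,0,0]
    - [0,0,0,0,0,0,0]

```text
time: 14.35
position: [0.4632, -0.3126, 0.1837]
tool_rot: [2.138, 2.3, 0.0]
force: [-0.1, 0.5, 0.0]
width: -0.0005
gripper_force: 0.0
```

```bash
python3 -c "
from h import *
from rig import bot
f=phone(bot)
"
```

```text
phone end [-0.0664 -0.0647 -0.0618] y [-0.0308  0.0317] z [0.0228 0.0253 0.0279] tcp [ 0.1322 -0.0689  0.1837] F [0.4 0.6 0.2] t 14.4
```

Call:
send_rows:
  increments:
    - [-8.5,0,1,0,0,0,0]
    - [-8.5,0,1,0,0,0,0]
    - [-10,0,-5,0,0,0,0]
    - [-10,0,-5,0,0,0,0]
    - [-12,0,-4,0,0,0,0]
    - [-12,0,-3.5,0,0,0,0]
    - [-6,0,-1,0,0,0,0]
    - [-6,0,-1,0,0,0,0]

```text
time: 15.4
position: [0.4678, -0.3853, 0.2002]
tool_rot: [-2.139, -2.301, -0.0]
force: [1.3, -0.4, -0.7]
width: -0.0003
gripper_force: 0.0
```

```bash
python3 -c "
from h import *
from rig import bot
f=phone(bot)
f=bot.grab_frame('scene');cv2.imwrite('pics/s4.png',cv2.resize(f['image'][130:250,165:300],None,fx=4,fy=4,interpolation=2))
"
```

```text
phone end [-0.0664 -0.0644 -0.0614] y [-0.0314  0.0317] z [0.0229 0.0255 0.028 ] tcp [ 0.2059 -0.0692  0.2003] F [ 0.6 -1.3 -0.2] t 15.45
```

View pics/s4.png

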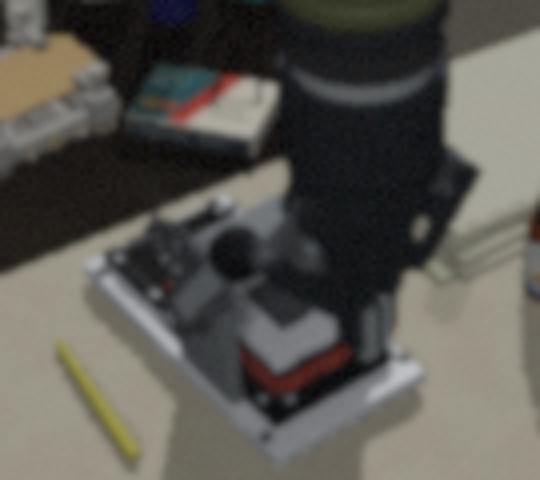

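I had the sign reversed: tool +x is the mouth direction, so the fingers moved away from the knob. The picture shows the knob at (237,252) untouched and the phone home. Going back and pushing the right way.

Call:
send_rows:
  increments:
    - [18.5,0,4,0,0,0,0]
    - [18.5,0,4,0,0,0,0]
    - [18.5,0,4,0,0,0,0]
    - [18.5,0,5,0,0,0,0]
    - [8.5,0,1,0,0,0,0]
    - [8.5,0,1,0,0,0,0]
    - [8,0,-3,0,0,0,0]
    - [8,0,-4,0,0,0,0]

```text
time: 16.5
position: [0.4607, -0.2839, 0.1918]
tool_rot: [2.134, 2.291, -0.013]
force: [-5.2, -12.2, 15.1]
width: 0.0001
gripper_force: 7.1
```

```bash
python3 -c "
from h import *
from rig import bot
f=phone(bot)
"
```

```text
phone end [-0.0662 -0.0661 -0.0652] y [-0.1022  0.0323] z [0.0229 0.026  0.679 ] tcp [ 0.1023 -0.069   0.1925] F [-4.7 -7.5 11.6] t 16.55
```

Call:
send_rows:
  increments:
    - [-7,0,0,0,0,0,0]
    - [6,0,0,0,0,0,0]
    - [7,0,-3.5,0,0,0,0]
    - [7,0,-3,0,0,0,0]
    - [7,0,-2.5,0,0,0,0]
    - [6,0,-2,0,0,0,0]
    - [6,0,-1.5,0,0,0,0]
    - [0,0,0,0,0,0,0]

```text
time: 17.55
position: [0.4574, -0.2454, 0.2006]
tool_rot: [-2.137, -2.301, -0.001]
force: [0.3, -0.2, 0.2]
width: 0.0003
gripper_force: 0.0
```

```bash
python3 -c "
from h import *
from rig import bot
f=phone(bot)
f=bot.grab_frame('scene');cv2.imwrite('pics/s5.png',cv2.resize(f['image'][130:250,165:300],None,fx=4,fy=4,interpolation=2))
"
```

```text
Traceback (most recent call last):
  File "h.py", line 21, in phone
    print('phone end',np.percentile(P[:,0],[1,3,10]).round(4),'y',np.percentile(P[:,1],[2,98]).round(4),'z',np.percentile(P[:,2],[10,50,90]).round(4),'tcp',press(o['position']).round(4),'F',np.round(o['force'],1),'t',o['time'])
                      ~~~~~~~~~~~~~^^^^^^^^^^^^^^^^^
IndexError: index -1 is out of bounds for axis 0 with size 0
```

```bash
cat >> h.py <<'E'
def knob(bot):
    f=bot.grab_frame('scene');C=press(cloud(f))
    m=(C[...,2]>.150)&(C[...,2]<.228)&(C[...,1]>-.092)&(C[...,1]<-.045)&(C[...,0]>-.09)&(C[...,0]<.12)
    P=C[m];o=bot.get_obs();print('tcp',press(o['position']).round(4),np.round(o['force'],1),o['time'])
    for x in np.arange(-.09,.12,.01):
        q=P[(P[:,0]>=x)&(P[:,0]<x+.01)]
        if len(q):print(round(x,3),len(q),'z',q[:,2].min().round(3),q[:,2].max().round(3),'y',q[:,1].min().round(3),q[:,1].max().round(3))
    return f
E
python3 -c "
from h import *
from rig import bot
f=knob(bot)
cv2.imwrite('pics/s5.png',cv2.resize(f['image'][130:250,165:300],None,fx=4,fy=4,interpolation=2))
"
```

```text
tcp [ 0.0652 -0.07    0.2004] [-0.3 -0.2 -0.7] 17.65
0.02 12 z 0.154 0.177 y -0.074 -0.072
0.03 77 z 0.15 0.217 y -0.086 -0.056
0.04 47 z 0.163 0.215 y -0.085 -0.058
0.05 6 z 0.21 0.225 y -0.084 -0.082
0.06 14 z 0.21 0.225 y -0.084 -0.078
0.07 84 z 0.204 0.228 y -0.084 -0.057
```

The scene depth shows the knob at about x=35, z=201, just ahead of the fingers (tip face at x=54). The push is working, so I'll continue.

Call:
send_rows:
  increments:
    - [6,0,0,0,0,0,0]
    - [6,0,0,0,0,0,0]
    - [6,0,0,0,0,0,0]
    - [6,0,0,0,0,0,0]
    - [6,0,0.5,0,0,0,0]
    - [6,0,1,0,0,0,0]
    - [6,0,1,0,0,0,0]
    - [6,0,1,0,0,0,0]

```text
time: 18.65
position: [0.4544, -0.2003, 0.1979]
tool_rot: [2.137, 2.297, -0.006]
force: [-2.7, -5.2, 4.1]
width: 0.0003
gripper_force: 2.1
```

```bash
python3 -c "
from h import *
from rig import bot
f=knob(bot)
"
```

```text
tcp [ 0.0181 -0.0698  0.1977] [ 0.3 -1.2  1.7] 18.7
-0.02 7 z 0.202 0.212 y -0.085 -0.08
-0.01 40 z 0.152 0.216 y -0.085 -0.073
-0.0 105 z 0.151 0.217 y -0.085 -0.055
0.01 35 z 0.15 0.227 y -0.084 -0.057
0.02 86 z 0.198 0.228 y -0.084 -0.056
0.03 22 z 0.202 0.226 y -0.077 -0.063
```

Call:
send_rows:
  increments:
    - [6,0,1.5,0,0,0,0]
    - [6,0,2,0,0,0,0]
    - [6,0,2.5,0,0,0,0]
    - [6,0,3,0,0,0,0]
    - [6,0,3.5,0,0,0,0]
    - [6,0,4,0,0,0,0]
    - [6,0,4.5,0,0,0,0]
    - [4,0,3,0,0,0,0]

```text
time: 19.7
position: [0.4503, -0.1515, 0.1726]
tool_rot: [-2.137, -2.3, -0.001]
force: [-0.0, 0.2, -0.3]
width: 0.0
gripper_force: 0.0
```

```bash
python3 -c "
from h import *
from rig import bot
f=knob(bot)
"
```

```text
tcp [-0.0298 -0.0709  0.1722] [-0.7  0.3 -0.6] 19.75
-0.07 5 z 0.177 0.185 y -0.086 -0.081
-0.06 20 z 0.168 0.187 y -0.086 -0.079
-0.05 28 z 0.153 0.226 y -0.085 -0.072
-0.04 54 z 0.152 0.227 y -0.086 -0.055
-0.03 130 z 0.15 0.228 y -0.09 -0.045
-0.02 111 z 0.178 0.228 y -0.092 -0.047
```

The force fell to 0 with the knob near x≈-57, so it seems to have dropped in. A confirming push against the hard stop:

Call:
send_rows:
  increments:
    - [2,0,1,0,0,0,0]
    - [2,0,1,0,0,0,0]
    - [2,0,1,0,0,0,0]
    - [1,0,0.5,0,0,0,0]
    - [0,0,0,0,0,0,0]
    - [0,0,0,0,0,0,0]
    - [0,0,0,0,0,0,0]
    - [0,0,0,0,0,0,0]

```text
time: 20.75
position: [0.4509, -0.149, 0.1711]
tool_rot: [2.137, 2.295, -0.007]
force: [-2.3, -8.9, 6.6]
width: -0.0001
gripper_force: 4.4
```

It is against the hard stop (knob at about -59, expected -58.6). Backing off and lifting away.

Call:
send_rows:
  increments:
    - [-8,0,-3,0,0,0,0]
    - [-10,0,-8,0,0,0,0]
    - [-10,0,-15,0,0,0,0]
    - [0,0,-30,0,0,0,0]
    - [0,0,-30,0,0,0,0]
    - [0,0,-30,0,0,0,0]
    - [-40,0,0,0,0,0,0]
    - [-40,0,0,0,0,0,0]

```text
time: 21.75
position: [0.4589, -0.2542, 0.2868]
tool_rot: [2.136, 2.301, 0.002]
force: [0.2, 0.5, 0.5]
width: -0.0003
gripper_force: 0.0
```

Call:
send_rows:
  increments:
    - [-40,0,0,0,0,0,0]
    - [-40,0,0,0,0,0,0]
    - [-40,0,0,0,0,0,0]
    - [-20,0,0,0,0,0,0]
    - [0,0,0,0,0,0,0]
    - [0,0,0,0,0,0,0]
    - [0,0,0,0,0,0,0]
    - [0,0,0,0,0,0,0]

```text
time: 22.75
position: [0.4686, -0.3922, 0.2862]
tool_rot: [2.137, 2.302, 0.0]
force: [-0.7, -0.2, -0.0]
width: 0.0001
gripper_force: 0.0
```

```bash
python3 -c "
from h import *
from rig import bot
f=phone(bot,'pics/t6.png')
f=knob(bot)
"
```

```text
phone end [-0.0664 -0.0646 -0.0616] y [-0.0316  0.032 ] z [0.0229 0.0256 0.0281] tcp [ 0.2121 -0.069   0.2861] F [ 0.2  0.9 -0.2] t 22.8
tcp [ 0.2122 -0.069   0.2861] [-0.5 -0.3 -0.3] 22.85
-0.07 13 z 0.177 0.193 y -0.086 -0.071
-0.06 57 z 0.167 0.195 y -0.086 -0.056
-0.05 91 z 0.153 0.191 y -0.083 -0.057
-0.04 43 z 0.15 0.169 y -0.075 -0.056
-0.03 17 z 0.151 0.156 y -0.075 -0.056
```

View pics/t6.png

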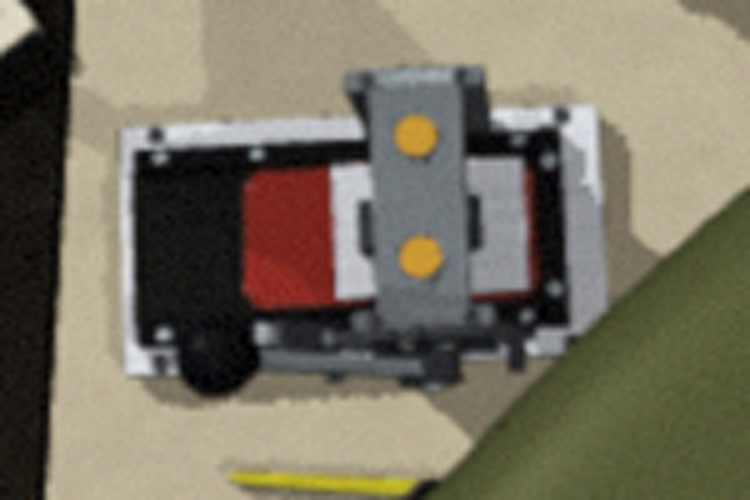

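The lever now rests over the mouth side with its knob at crop (218,360), x≈-57 to -58. The phone is at the stop at (540,235) and the arm is clear. Handing in.

```bash
python3 -c "
from rig import bot
print(bot.close_job())"
```

```text
the job is handed in; nothing more can be done
None
```

I pushed the phone home to the back stop, then closed the lever to its second stop, where it stayed; the arm was clear and the job was handed in at about 23 s. No verdict came back, and I did not measure the pad force on the phone.

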